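# Hardness check on a clamped pump shaft

### The job

Check the hardness of the pump shaft's journal: first push the red cam lever of the shaft stand fully down, so that the shaft is locked and cannot roll, then lift the hardness probe out of its holder, put its tip inside the blue painted ring on the shaft, with the probe standing square to the surface there (it slopes, because the shaft lies turned towards you), and press lightly until the sprung tip is about half way in, never to its stop. Finish while still holding the probe pressed there, and leave the marker, the seal ring and the tape measure lying where they are.

Things in the scene. Friction and masses are not known exactly. Their poses are not given: they have to be found in the camera images.
- cam_lever (a joint): Red-handled cam lever on the stand's bridge; 0 = 60 degrees above level (free), grows as it is pushed down towards the stand's -x side (the robot's side), 1.047 rad = level, fully down (locked). It has friction and stays where it is left; about 5 N pressed 45 mm from its pivot moves it (through it the cam squeezes a brass shoe on the shaft).
- lever_pivot (a point): On the lever's pivot axis, 148 mm above the bench, mid-width; fixed to the stand, whose axes it has: y along shaft and pivot axis, -x towards the robot's side (the way the lever lies when down), z up. Near it: cheeks up to 162 mm above the bench within 13 mm in x and y; under the lever a crossbar, x -62 to 62 mm, 30 mm wide, its end nuts reach 129 mm above the bench.
- lever_grip (a point): On the lever's centre line, 75 mm from the pivot, in the red handle; moves with the lever. The handle is a round bar of 16 mm diameter, 38 to 98 mm from the pivot; nearer the cam a steel bar of 11 mm diameter.
- mark (a point): Centre of the blue painted ring (16 mm diameter, line 2 mm) on the shaft's surface; z points straight out of the surface (the way the probe must stand), y along the shaft. It is turned 13 to 29 degrees from the top of the shaft towards the stand's -x side (the robot's side). The shaft's axis lies 22 mm below it along its z.
- shaft: Bright steel pump shaft in two V-blocks of the grey stand (base 120 x 300 mm, fixed); origin on its axis, 65 mm above the bench, mid-way between the V-blocks, y along it. 44 mm in diameter from y -75 to +65 mm, ends 36 mm and thinner, y -165 to +190 mm in all. Ring at y -15 mm, bridge with cam lever at y +105 mm. Unlocked it turns about its axis with slight friction; lever down, it is held.
- probe_grip (a point): Middle of the probe's ribbed grip, 112 mm from the end of its sprung tip, 116 mm above the bench while it stands in its holder. z runs along the probe from tip to rear end, x and y are square to the flats of the grip.
- probe: Hardness probe, 150 mm long, 0.18 kg, standing tip down in its holder; origin at the end of the sprung tip when fully out, z towards the rear end. Square grip, 24 mm across flats (facing x and y), 62 to 142 mm from the tip end, end cap to 150 mm; below it a collar of 37 mm diameter (56 to 62 mm), which rests on the holder, and a 24 mm nose tapering from 30 to 9 mm from the tip end.
- probe_tip (a joint): How far the sprung tip (steel pin, 5.6 mm diameter, round end) is pushed into the probe: 0 = fully out, 0.008 m = at its stop. The spring pushes with 3 N at 0 and 1.5 N more per mm (9 N half way).
- tip_point (a point): End of the probe's sprung tip; moves in with the tip. z as the probe's.
- holder: Black plastic probe holder, 74 x 74 x 60 mm on a grey foot 94 x 94 x 6 mm, fixed to the bench; origin under its centre, on the bench. The probe stands in the middle in an upright through hole of 28 mm diameter: lift it 65 mm to clear the holder.
- marker: Marker pen with blue cap, 133 mm long, 17 mm thick, lying on the bench behind the holder; leave it alone.
- seal_ring: Mechanical seal ring, 62 mm diameter, 20 mm high, black on white, on the bench behind the stand; leave it alone.
- tape_measure: Yellow tape measure, 37 x 82 x 64 mm, standing on the bench behind the stand, to the left (the nearer of two); leave it alone.
- paint_can: Paint can, 100 mm across and 108 mm high, standing between the robot and the stand, fixed; a brush in it leans to the left (+y) and reaches about 0.25 m above the bench. Only an obstacle to keep clear of.

How it is judged:
On the way, in this order (a step that is already met when the one before it is completed fails the run):
1. the cam lever is pushed fully down (value of joint cam_lever above 0.97 rad), for 0.2 s.
2. the probe is lifted clear of its holder, the lever still down (height (world z) of tip_point above 0.062 m and value of joint cam_lever above 0.97 rad and contact force between the fingers and probe above 1 N), for 0.2 s.
At the end, for the whole second after the job is handed in: The lever is down (over 0.97 of 1.047 rad); the gripper holds the probe still with its tip inside the ring (within 7.5 mm of the centre), square to the surface there within 0.17 rad (10 degrees), the tip pushed in between 1.2 and 6.8 mm of its 8 mm, 2.5 to 16 N on the shaft (value of joint cam_lever above 0.97 rad and distance between tip_point and mark below 0.0075 m and angle between the z axis of tip_point and the z axis of mark, either way round below 0.17 rad and value of joint probe_tip between 0.0012 and 0.0068 m and contact force between probe and shaft between 2.5 and 16 N and contact force between the fingers and probe above 2 N and linear speed of probe below 0.02 m/s); the arm keeps its last pose, push and grip.
It fails at once if the probe touches the shaft before the lever has locked it (contact force between probe and shaft above 0.5 N and value of joint cam_lever below 0.97 rad).
It fails at once if the probe is pressed too hard: its tip reaches the stop, or over 25 N on the shaft (contact force between probe and shaft above 25 N or value of joint probe_tip above 0.0077 m).
It fails at once if the marker is pushed away (over 30 mm) (distance of marker from where it was at the start of the episode above 0.03 m).
It fails at once if the seal ring is pushed away (over 30 mm) (distance of seal_ring from where it was at the start of the episode above 0.03 m).
It fails at once if the tape measure is pushed away (over 30 mm) (distance of tape_measure from where it was at the start of the episode above 0.03 m).
It also fails if it takes over 54 s, if anything falls off the work surface, if the arm or the gripper's body presses on something with over 40 N, if the wrist force passes 120 N, or if a joint passes its speed limit or range.

### The arm

A 6-joint arm with a two-finger parallel gripper is mounted at the origin on a cart in front of the work surface, level with it; the furniture and walls round the work are solid. World frame = base frame: x ahead of the robot, y to its left, z up, the work surface at z = 0. Lengths are in m, angles in rad, forces in N, time in s.
With the tool pointing down it reaches from about 0.35 to 0.975 m from the base axis. Payload 4.9 kg.
Tool frame: the origin (TCP) lies midway between the tips of the shut fingers; the grasp point (between the pads) lies 19 mm behind it; z points along the fingers, y is the line along which they close (so a half turn about z gives the same grasp; the last joint's range is limited). The gripper opens to 85 mm and grips with 20 to 120 N. Pads are 22 mm wide; open, the fingers measure 114 mm over their backs; the gripper's body (76 mm by 85 mm) begins 54 mm behind the grasp point. The pads swing forward as they close: fully open they stand 13 mm farther back than shut.
Start: joints at [-1.434, 0.053, 1.613, -0, 1.476, -0.119], TCP at [0.158, -0.605, 0.231] pointing down, gripper open.
Joint ranges: [-3.01, 3.01], [-1.01, 2.22], [0.06, 2.58], [-1.02, 4.17], [0.09, 2.62], [-3.14, 3.14]. Speed limits (rad/s): [2.57, 2.57, 3.14, 3.14, 3.14, 3.14].

### API

Orientations are given as a rotation vector (axis times angle).
In Python, from station import ctrl gives the robot as it stands.
- The arm moves only by the shell command python3 -m handwheel 'ROWS' [FORCE]. ROWS is JSON, a list of rows, each an object with "gripper": the gripper command: -1 is fully open, 1 is shut, values between are in proportion; "offset": the shift along the tool's x, y, z in mm, a list of three; "rotation": the turn, a rotation vector about the tool's x, y, z in rad, a list of three. A call has exactly 8 rows; each row is the pose to reach, as a shift and turn from the pose commanded when the call began, along the tool's axes at that moment; what a row does not reach only later rows make up. A row lasts 1/8 s, in which the tool goes at most 62.5 mm and 10.7 degrees, less where a joint would pass 70% of its speed; a pose out of reach is approached as far as the arm can. A call with a gripper value outside its range is refused whole. The fingers move at their own pace and stop on an object; FORCE is the grip in N (left out, the last holds). Time passes only in rows, so rows that repeat a pose let the fingers close, or fill a call up. It gives the time, the measured TCP pose, the force, the opening and the grip force at its end, in the units of the state.
- ctrl.get_obs(): the state, without advancing time (a new reading comes with each control period).
- ctrl.get_image(name): name is "scene" or "top"; returns a dict with "image" (384x512x3 uint8, red, green, blue), "fovy" (degrees; the focal length in pixels is half the picture's height over the tangent of half this angle, whatever the lens; pixels are square), "cx", "cy" (the principal point, pixels), "k1" (the pictures are not rectified: a ray, as slopes to the right and down, at radius r is drawn at 1 + k1 r^2 times it, then the intrinsics apply), "xyz" and "attitude" of the camera in the world. Camera axes: x right, y up, looking along -z (the intrinsics and any distortion apply to the point x, -y, -z); pixel columns grow to the right and rows downward; lengths in m; the calibration is good to about 2 mm. A picture is of the moment at which its call begins. There is no depth.
- ctrl.finish_job(): hands the job in; it is judged then, once.
The state is a dict: "t": time; "q": joint angles; "dq": joint speeds; "effort": joint torques, N m; "tool_pos": TCP position; "tool_rot": TCP orientation; "contact_force": force on the tool from outside, world axes, zero at the start; "wrist_torque": the same for the moment, N m; "opening": finger opening in m; "grip_force": force on a finger pad.
Only numpy, scipy, OpenCV 4.12 (cv2) and the standard library are available. Lean on these libraries where they do the work, as an engineer would, in place of code of your own. Each camera call takes 0.05 s, during which the arm holds its last target. There are 200 camera calls.

## Working session

There is one attempt and no reset: what is moved stays moved. The work goes in short steps, Python scripts to look and compute and a shell command to move; the robot and the scene stay as the last step left them, time stands still between calls to the robot, and variables do not carry over. Pictures are saved under pics/ and viewed, at most 10 in all, crops included, and the job is handed in when it is done.

```bash
ls; mkdir -p pics
cat > h.py <<'E'
import numpy as np,cv2
from scipy.spatial.transform import Rotation as R
def att(a):
    a=np.array(a,float)
    if a.shape==(3,3): return a
    return R.from_rotvec(a).as_matrix() if a.size==3 else R.from_quat(a).as_matrix()
def cam(d):
    f=d['image'].shape[0]/2/np.tan(np.radians(d['fovy'])/2)
    K=np.array([[f,0,d['cx']],[0,f,d['cy']],[0,0,1]]);return K,np.array([d['k1'],0,0,0,0.])
F=np.diag([1,-1,-1.])
def ray(d,p):
    K,D=cam(d);u=cv2.undistortPoints(np.array([[p]],float),K,D)[0,0]
    return np.array(d['xyz']),att(d['attitude'])@F@np.array([u[0],u[1],1])
def plane(d,p,z):
    o,r=ray(d,p);return o+r*(z-o[2])/r[2]
def proj(d,X):
    K,D=cam(d);c=(np.atleast_2d(X)-np.array(d['xyz']))@att(d['attitude'])@F
    return cv2.projectPoints(c,np.zeros(3),np.zeros(3),K,D)[0][:,0]
def tri(d1,p1,d2,p2):
    o,r=ray(d1,p1);q,s=ray(d2,p2)
    t=np.linalg.lstsq(np.c_[r,-s],q-o,rcond=None)[0];a=o+r*t[0];b=q+s*t[1]
    return (a+b)/2,np.linalg.norm(a-b)
E
python3 - <<'E'
from station import ctrl
import cv2,pickle
D={}
for n in("scene","top"):
    d=ctrl.get_image(n);D[n]=d
    cv2.imwrite(f'pics/{n}0.png',cv2.resize(d['image'][:,:,::-1],(800,600),interpolation=cv2.INTER_CUBIC))
    print({k:v for k,v in d.items() if k!='image'})
pickle.dump(D,open('d0.pkl','wb'));print(ctrl.get_obs())
E
```

```text
pics
{'fovy': 45.48002432365399, 'cx': 253.2137951413407, 'cy': 195.32595749356153, 'k1': -0.10677284986861227, 'xyz': array([-0.11618684, -0.96425275,  0.97876882]), 'attitude': array([ 0.88878656, -0.28815999, -0.62162765])}
{'fovy': 53.849256299681045, 'cx': 259.4007459928529, 'cy': 194.78835943255746, 'k1': -0.04333460203802336, 'xyz': array([ 0.4766642 , -0.07570597,  1.10952209]), 'attitude': array([ 0.06059315, -0.10973995, -1.5559453 ])}
{'t': 0.1, 'q': array([-1.43397198e+00,  5.32820090e-02,  1.61419184e+00, -2.89885960e-05,
        1.47599215e+00, -1.19007458e-01]), 'dq': array([ 0.00030594, -0.00160133, -0.00226092,  0.00087727,  0.00093875,
        0.00163849]), 'effort': array([-1.35657894e-03, -3.94906640e+01, -3.71364570e+01, -1.79342046e-04,
        3.90363566e-03,  2.25056795e-05]), 'tool_pos': array([ 0.15806513, -0.60408541,  0.23017044]), 'tool_rot': array([-3.11406729e+00, -4.00530037e-01,  7.14962666e-05]), 'contact_force': array([-0.17723826,  0.11542686, -0.24175482]), 'wrist_torque': array([-0.04029209, -0.02487564,  0.05624003]), 'grip_force': 0.0, 'opening': 0.08526918302467013}
```

View pics/scene0.png

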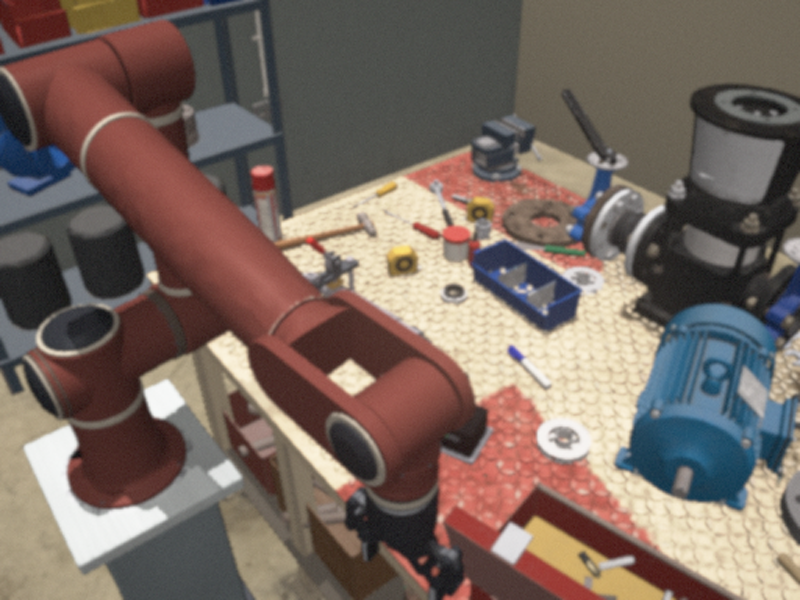

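View pics/top0.png

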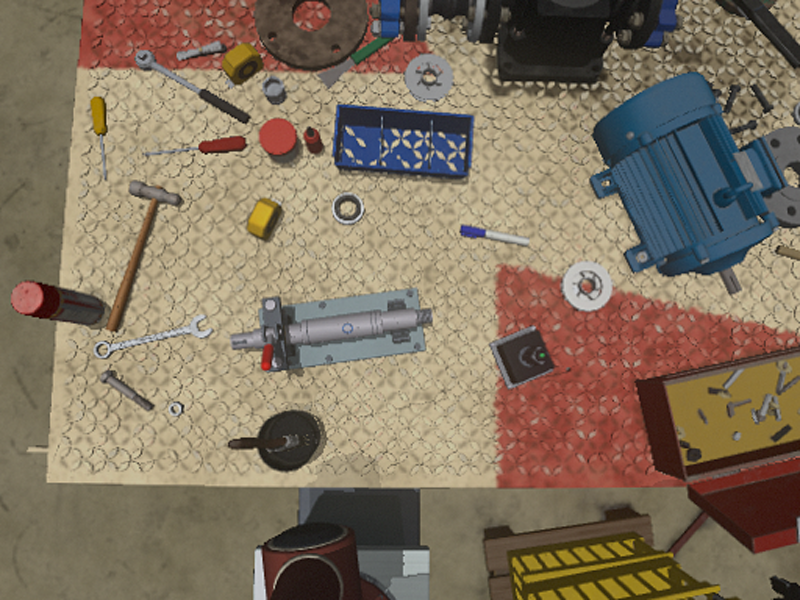

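The top picture shows the stand (ring at about 347,327, red handle at 267,357 in the 800-px view), and the holder at 522,355. In the scene view the arm hides the stand. I'll take a closer crop of the top picture.

Run:
```python
import pickle,cv2,numpy as np
from h import *
D=pickle.load(open('d0.pkl','rb'));d=D['top'];im=d['image']
a=cv2.resize(im[175:255,140:285],None,fx=5.5,fy=5.5,interpolation=cv2.INTER_CUBIC)
b=cv2.resize(im[200:255,300:380],None,fx=2.8,fy=2.8,interpolation=cv2.INTER_CUBIC)
c=np.zeros((600,800,3),np.uint8);c[:a.shape[0],:a.shape[1]]=a[:,:800];c[442:442+b.shape[0],:b.shape[1]]=b
cv2.imwrite('pics/crop1.png',c[:,:,::-1])
h=cv2.cvtColor(im,cv2.COLOR_RGB2HSV)
def blobs(m,x0,y0,x1,y1,n):
    mm=np.zeros_like(m);mm[y0:y1,x0:x1]=m[y0:y1,x0:x1]
    k,l,s,ce=cv2.connectedComponentsWithStats(mm)
    for i in range(1,k):
        if s[i,4]>3: print(n,s[i],ce[i].round(2))
blobs(cv2.inRange(h,(100,60,40),(130,255,255)),205,195,240,225,'ring')
blobs(cv2.inRange(h,(0,150,60),(8,255,255))|cv2.inRange(h,(172,150,60),(180,255,255)),155,210,190,245,'lever')
blobs(cv2.inRange(h,(40,80,60),(85,255,255)),300,200,380,255,'green')
```

```text
ring [219 207   7   6  16] [222.   209.81]
lever [167 220   8  17  94] [170.54 228.45]
green [345 226   4   3   9] [346.67 226.89]
```

View pics/crop1.png

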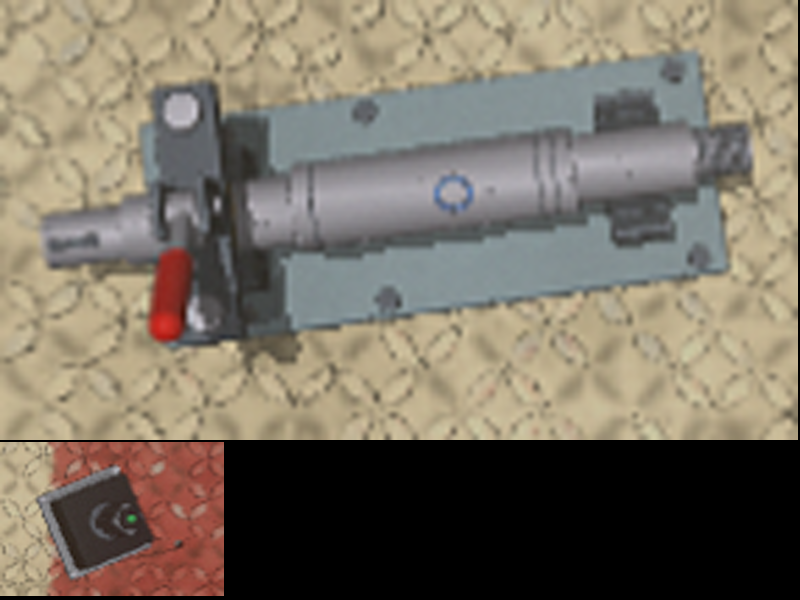

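The crop shows base corners at (145,125), (697,52), (725,272), the ring at (454,193), the lever running from about (180,200) to (166,325), nuts at (181,110) and (205,315), and the holder's green-dotted probe at inset (131,518).

Run:
```python
import pickle
from h import *
np.set_printoptions(precision=4,suppress=True)
D=pickle.load(open('d0.pkl','rb'));d=D['top']
c=lambda x,y:(140+(x+.5)/5.5-.5,175+(y+.5)/5.5-.5)
b=lambda x,y:(300+(x+.5)/2.8-.5,200+(y-442+.5)/2.8-.5)
C=[plane(d,c(*p),.012) for p in((145,125),(697,52),(725,272))]
print('base',C,np.linalg.norm(C[1]-C[0]),np.linalg.norm(C[2]-C[1]),'centre',(C[0]+C[2])/2)
v=C[0]-C[1];print('yaw y-axis',np.degrees(np.arctan2(-v[0],v[1])))
n=[plane(d,c(*p),.129) for p in((181,110),(205,315))];v=n[0]-n[1];print('nuts',n,np.linalg.norm(v),'mid',(n[0]+n[1])/2,np.degrees(np.arctan2(v[1],v[0])))
print('ring',plane(d,(222.2,209.9),.065+.022*np.cos(.37)))
print('shaft axis',[plane(d,c(*p),.065) for p in((45,240),(752,151))])
print('lever',plane(d,c(166,325),.148+.098*.87), plane(d,c(176,258),.148+.038*.87))
print('green',plane(d,(346.7,226.9),.154))
H=[plane(d,b(*p),.006) for p in((38,497),(118,468),(75,577))];print('foot',H,'ctr',(H[1]+H[2])/2,np.linalg.norm(H[1]-H[0]),np.linalg.norm(H[2]-H[0]))
v=H[1]-H[0];print(np.degrees(np.arctan2(v[1],v[0])))
v=H[0]-H[2];print(np.degrees(np.arctan2(v[1],v[0])))
```

```text
base [array([0.5852, 0.1619, 0.012 ]), array([ 0.6286, -0.1294,  0.012 ]), array([ 0.5118, -0.1453,  0.012 ])] 0.29457253637929254 0.11792524391380765 centre [0.5485 0.0083 0.012 ]
yaw y-axis 8.471689606156234
nuts [array([0.581 , 0.1199, 0.129 ]), array([0.4848, 0.1053, 0.129 ])] 0.0972992159689575 mid [0.5329 0.1126 0.129 ] 8.615897839756919
ring [ 0.546  -0.0069  0.0855]
shaft axis [array([0.5215, 0.1982, 0.065 ]), array([ 0.5712, -0.1551,  0.065 ])]
lever [0.4796 0.1022 0.2333] [0.5094 0.1094 0.1811]
green [ 0.5022 -0.3284  0.154 ]
foot [array([ 0.5272, -0.2685,  0.006 ]), array([ 0.5588, -0.3536,  0.006 ]), array([ 0.4444, -0.3071,  0.006 ])] ctr [ 0.5016 -0.3303  0.006 ] 0.09074640968055483 0.09136385429733578
-69.65343084286718
24.966346748410178
```

```bash
cat >> h.py <<'E'
def go(o,p,Rt=None):
    R0=R.from_rotvec(o['tool_rot']);Rt=Rt or R0
    print('off mm',(R0.inv().apply(np.array(p)-o['tool_pos'])*1e3).round(0),'rot',(R0.inv()*Rt).as_rotvec().round(3))
def down(yaw,lean=0):  # tool x at yaw deg, z down, gripper leaning lean deg towards -x of that yaw
    return R.from_euler('z',yaw,degrees=True)*R.from_euler('y',-lean,degrees=True)*R.from_euler('x',180,degrees=True)
E
python3 - <<'E'
import pickle
from h import *
from station import ctrl
D=pickle.load(open('d0.pkl','rb'));d=D['top']
print('can top',plane(d,(185,282),.108),'brush',plane(d,(147,283.5),.25))
o=ctrl.get_obs();ax=np.array([np.cos(.147),np.sin(.147),0]);P=np.array([.533,.112,0])
go(o,[.30,-.35,.33],down(8.4));
for x,z in((-42,.28),(-42,.262),(-62,.152)):
    print(P+ax*x/1e3);go(o,P+ax*x/1e3+[0,0,z],down(8.4))
E
```

```text
can top [0.35564468 0.08405352 0.108     ] brush [0.36846413 0.14569237 0.25      ]
off mm [ 202. -210.  -99.] rot [-0.002 -0.     0.109]
[0.49145297 0.10584821 0.        ]
off mm [ 502. -603.  -49.] rot [-0.002 -0.     0.109]
[0.49145297 0.10584821 0.        ]
off mm [ 502. -603.  -31.] rot [-0.002 -0.     0.109]
[0.47166867 0.10291879 0.        ]
off mm [ 482. -604.   79.] rot [-0.002 -0.     0.109]
```

```bash
python3 -m handwheel '[{"gripper":1,"offset":[30,-30,-40],"rotation":[0,0,0.1]},{"gripper":1,"offset":[65,-65,-80],"rotation":[0,0,0.109]},{"gripper":1,"offset":[105,-105,-100],"rotation":[0,0,0.109]},{"gripper":1,"offset":[145,-150,-100],"rotation":[0,0,0.109]},{"gripper":1,"offset":[190,-192,-100],"rotation":[0,0,0.109]},{"gripper":1,"offset":[230,-235,-100],"rotation":[0,0,0.109]},{"gripper":1,"offset":[272,-278,-100],"rotation":[0,0,0.109]},{"gripper":1,"offset":[315,-320,-100],"rotation":[0,0,0.109]}]' 40
python3 - <<'E'
from h import *
from station import ctrl
o=ctrl.get_obs();ax=np.array([np.cos(.147),np.sin(.147),0]);P=np.array([.533,.112,0])
for x,z in((-42,.28),(-42,.262),(-62,.152)):
    go(o,P+ax*x/1e3+[0,0,z],down(8.4))
E
```

```text
t: 1.1
tool_pos: [0.3823, -0.2135, 0.331]
tool_rot: [3.133, 0.23, 0.0]
contact_force: [0.5, -0.9, 0.5]
opening: -0.0004
grip_force: 0.0
off mm [ 154. -300.   51.] rot [ 0. -0. -0.]
off mm [ 154. -300.   69.] rot [ 0. -0. -0.]
off mm [ 134. -300.  179.] rot [ 0. -0. -0.]
```

```bash
python3 -m handwheel '[{"gripper":1,"offset":[26,-50,0],"rotation":[0,0,0]},{"gripper":1,"offset":[52,-100,0],"rotation":[0,0,0]},{"gripper":1,"offset":[78,-150,10],"rotation":[0,0,0]},{"gripper":1,"offset":[104,-200,20],"rotation":[0,0,0]},{"gripper":1,"offset":[130,-250,30],"rotation":[0,0,0]},{"gripper":1,"offset":[154,-300,40],"rotation":[0,0,0]},{"gripper":1,"offset":[154,-300,55],"rotation":[0,0,0]},{"gripper":1,"offset":[154,-300,55],"rotation":[0,0,0]}]'
python3 - <<'E'
from h import *
from station import ctrl
import pickle
o=ctrl.get_obs();ax=np.array([np.cos(.147),np.sin(.147),0]);P=np.array([.533,.112,0])
for x,z in((-42,.262),(-62,.152)):
    go(o,P+ax*x/1e3+[0,0,z],down(8.4))
a=ctrl.get_image("scene");pickle.dump(a,open('s1.pkl','wb'))
cv2.imwrite('pics/s1.png',cv2.resize(a['image'][110:310,150:400,::-1],None,fx=3,fy=3,interpolation=cv2.INTER_CUBIC))
E
```

```text
t: 2.1
tool_pos: [0.4893, 0.1037, 0.2741]
tool_rot: [3.133, 0.231, -0.007]
contact_force: [-0.4, 0.3, 0.2]
opening: 0.0001
grip_force: 0.0
off mm [ 3. -2. 12.] rot [0.    0.004 0.001]
off mm [-17.  -2. 122.] rot [0.    0.004 0.001]
```

View pics/s1.png

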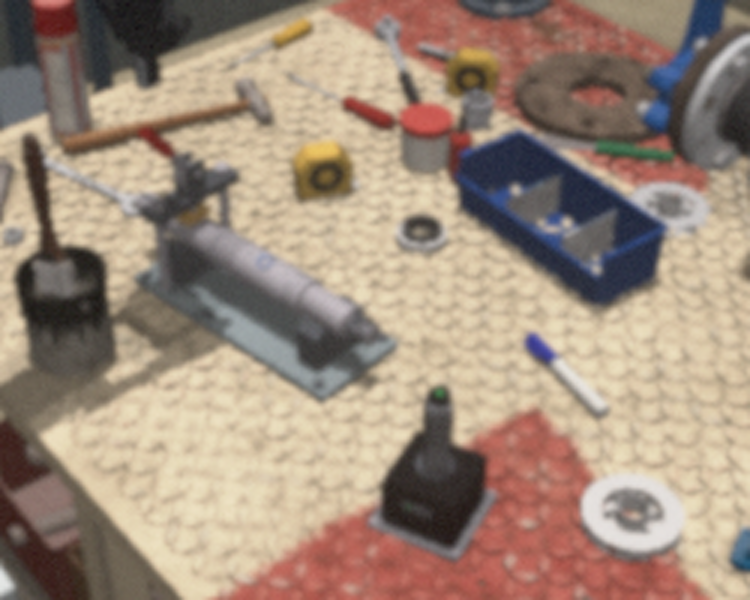

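The scene is now clear: gripper over the lever (148,80 in the crop), lever end at (145,130), ring at (264,262), probe top with green button at (439,393). I'll triangulate these.

```bash
cat > m.py <<'E'
import pickle
from h import *
np.set_printoptions(precision=4,suppress=True)
T=pickle.load(open('d0.pkl','rb'))['top'];S=pickle.load(open('s1.pkl','rb'))
c=lambda x,y:(150+(x+.5)/3-.5,110+(y+.5)/3-.5)
im=S['image'];h=cv2.cvtColor(im,cv2.COLOR_RGB2HSV)
def blobs(m,x0,y0,x1,y1,n):
    mm=np.zeros_like(m);mm[y0:y1,x0:x1]=m[y0:y1,x0:x1]
    k,l,s,ce=cv2.connectedComponentsWithStats(mm)
    for i in range(1,k):
        if s[i,4]>2: print(n,s[i],ce[i].round(2))
blobs(cv2.inRange(h,(105,35,40),(135,255,255)),230,190,248,203,'ring')
blobs(cv2.inRange(h,(40,70,30),(85,255,255)),285,230,310,250,'green')
blobs(cv2.inRange(h,(0,130,60),(8,255,255))|cv2.inRange(h,(172,130,60),(180,255,255)),190,145,215,170,'lever')
print('ring',tri(T,(222.2,209.9),S,c(264,262)))
print('green',tri(T,(346.7,226.9),S,c(439,393)))
print('lever tip expected px',proj(S,[.533-.049*.989,.112-.049*.146,.148+.085]),'tcp px',proj(S,[.4893,.1037,.2741]),'seen',c(145,130),c(148,82))
E
python3 m.py
```

```text
green [295 240   3   3   8] [295.88 240.88]
lever [196 152  11   9  40] [200.65 155.68]
ring (array([ 0.5463, -0.007 ,  0.084 ]), np.float64(0.0006040126153633803))
green (array([ 0.5025, -0.329 ,  0.1528]), np.float64(0.0008508680832888806))
lever tip expected px [[198.4098 149.5948]] tcp px [[198.7546 137.7473]] seen (198.0, 153.0) (199.0, 137.0)
```

```bash
python3 -m handwheel '[{"gripper":1,"offset":[2,-2,25],"rotation":[0,0,0]},{"gripper":1,"offset":[-1,-2,45],"rotation":[0,0,0]},{"gripper":1,"offset":[-5,-2,65],"rotation":[0,0,0]},{"gripper":1,"offset":[-9,-2,85],"rotation":[0,0,0]},{"gripper":1,"offset":[-14,-2,105],"rotation":[0,0,0]},{"gripper":1,"offset":[-17,-2,118],"rotation":[0,0,0]},{"gripper":1,"offset":[-17,-2,123],"rotation":[0,0,0]},{"gripper":1,"offset":[-17,-2,123],"rotation":[0,0,0]}]'
python3 - <<'E'
from station import ctrl
import pickle
d=ctrl.get_image("scene");pickle.dump(d,open('s2.pkl','wb'))
E
```

```text
t: 3.15
tool_pos: [0.4727, 0.103, 0.1556]
tool_rot: [3.132, 0.231, -0.004]
contact_force: [-10.2, -3.6, 17.2]
opening: -0.0001
grip_force: 8.2
```

```bash
python3 -m handwheel '[{"gripper":1,"offset":[0,0,4],"rotation":[0,0,0]},{"gripper":1,"offset":[0,0,4],"rotation":[0,0,0]},{"gripper":1,"offset":[0,0,-20],"rotation":[0,0,0]},{"gripper":1,"offset":[0,0,-70],"rotation":[0,0,0]},{"gripper":1,"offset":[0,0,-130],"rotation":[0,0,0]},{"gripper":1,"offset":[0,50,-165],"rotation":[0,0,0]},{"gripper":1,"offset":[0,105,-170],"rotation":[0,0,0]},{"gripper":1,"offset":[0,160,-170],"rotation":[0,0,0]}]'
python3 - <<'E'
from station import ctrl
import pickle
from h import *
D={n:ctrl.get_image(n) for n in("scene","top")};pickle.dump(D,open('d3.pkl','wb'))
S=pickle.load(open('s1.pkl','rb'))
c=np.zeros((600,800,3),np.uint8)
def put(im,x,y,w,h,X,Y,f): c[Y:Y+h*f,X:X+w*f]=cv2.resize(im[y:y+h,x:x+w],None,fx=f,fy=f,interpolation=cv2.INTER_CUBIC)
put(S['image'],270,232,50,65,0,0,8)
put(D['scene']['image'],185,145,65,60,410,0,6)
put(D['top']['image'],150,180,65,60,410,360,4)
cv2.imwrite('pics/c3.png',c[:,:,::-1])
o=ctrl.get_obs()
for z in(.25,.093+.004): go(o,[.5025,-.329,z],down(22.6))
E
```

```text
t: 4.2
tool_pos: [0.4972, -0.0562, 0.3239]
tool_rot: [3.133, 0.232, 0.004]
contact_force: [1.3, -0.0, -0.9]
opening: 0.0002
grip_force: 0.0
off mm [-32. 268.  72.] rot [ 0.001  0.001 -0.254]
off mm [-32. 268. 225.] rot [ 0.001  0.001 -0.254]
```

View pics/c3.png

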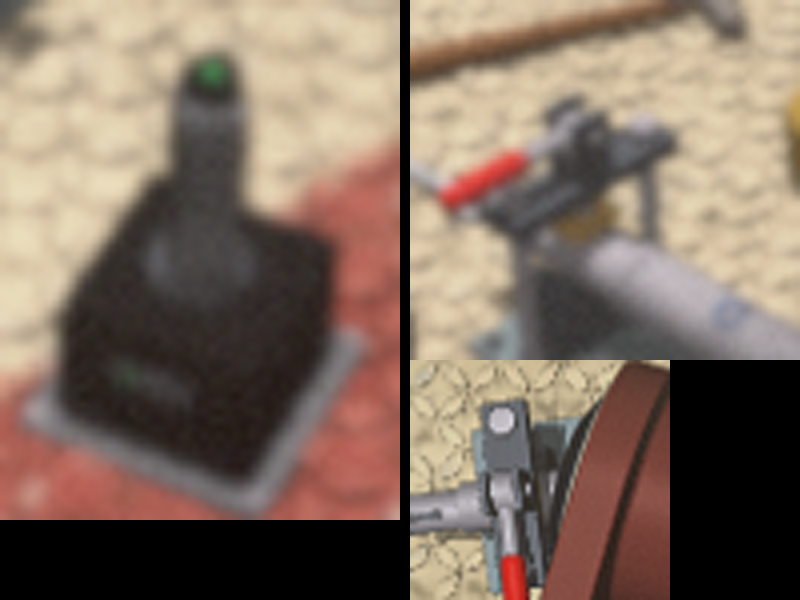

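The lever now lies level along the crossbar, so it is locked. The probe looks about 70/8 ≈ 9 px wide, which suggests a flat facing the camera, so I'll check that width.

Run:
```python
import pickle
from h import *
from station import ctrl
S=pickle.load(open('s1.pkl','rb'));g=cv2.cvtColor(S['image'],cv2.COLOR_RGB2GRAY).astype(float)
print(g[245:255,288:306].mean(0).round(0))
print(S['image'][245:255,288:306].mean(0).round(0).astype(int).tolist())
f=cam(S)[0][0,0];X=np.array([.5025,-.329,.12]);v=X-S['xyz'];print('px/mm',f/np.linalg.norm(v)/1e3,np.degrees(np.arctan2(v[1],v[0])))
o=ctrl.get_obs();print(o['q'])
for y in (22.6,45): 
  for z in(.25,.097): go(o,[.5025,-.329,z],down(y))
```

```text
[184. 176. 153. 110.  79.  75.  77.  77.  74.  75.  77.  88. 121. 164.
 194. 205. 202. 197.]
[[199, 182, 155], [191, 174, 148], [166, 151, 129], [119, 108, 94], [84, 78, 73], [78, 74, 72], [80, 76, 76], [80, 76, 75], [78, 73, 72], [78, 74, 72], [80, 76, 74], [94, 87, 82], [130, 119, 106], [178, 161, 138], [212, 192, 162], [221, 203, 172], [218, 200, 169], [213, 195, 165]]
px/mm 0.3710976307441494 45.75689554401785
[-2.65971531e-01 -2.86956215e-01  1.77546474e+00 -1.17082670e-03
  1.65377224e+00  1.16399565e+00]
off mm [-32. 268.  72.] rot [ 0.001  0.001 -0.254]
off mm [-32. 268. 225.] rot [ 0.001  0.001 -0.254]
off mm [-32. 268.  72.] rot [ 0.     0.001 -0.645]
off mm [-32. 268. 225.] rot [ 0.     0.001 -0.645]
```

```bash
python3 -m handwheel '[{"gripper":-1,"offset":[-6,50,0],"rotation":[0,0,-0.12]},{"gripper":-1,"offset":[-12,100,0],"rotation":[0,0,-0.25]},{"gripper":-1,"offset":[-18,150,10],"rotation":[0,0,-0.38]},{"gripper":-1,"offset":[-24,200,30],"rotation":[0,0,-0.5]},{"gripper":-1,"offset":[-30,250,50],"rotation":[0,0,-0.645]},{"gripper":-1,"offset":[-32,268,72],"rotation":[0,0,-0.645]},{"gripper":-1,"offset":[-32,268,72],"rotation":[0,0,-0.645]},{"gripper":-1,"offset":[-32,268,72],"rotation":[0,0,-0.645]}]'
python3 - <<'E'
from h import *
from station import ctrl
o=ctrl.get_obs()
for z in(.17,.097): go(o,[.5025,-.329,z],down(45))
d=ctrl.get_image("scene")
cv2.imwrite('pics/s4.png',cv2.resize(d['image'][150:320,220:380,::-1],None,fx=3.5,fy=3.5,interpolation=cv2.INTER_CUBIC))
E
```

```text
t: 5.3
tool_pos: [0.5048, -0.3232, 0.2518]
tool_rot: [-2.898, -1.213, -0.001]
contact_force: [-0.0, -0.7, 0.5]
opening: 0.0857
grip_force: 0.0
off mm [-6.  2. 82.] rot [ 0.    -0.001  0.007]
off mm [ -6.   2. 155.] rot [ 0.    -0.001  0.007]
```

View pics/s4.png

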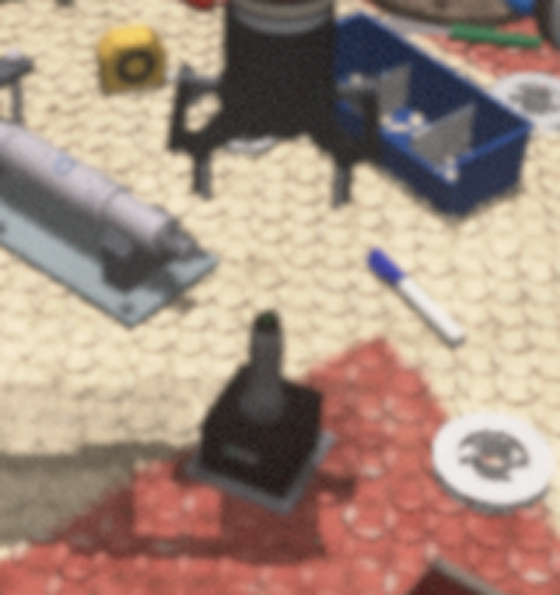

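The fingers (202 and 342) straddle the probe (266) evenly, so I'll descend and grip.

```bash
python3 -m handwheel '[{"gripper":-1,"offset":[-6,2,30],"rotation":[0,0,0]},{"gripper":-1,"offset":[-6,2,75],"rotation":[0,0,0]},{"gripper":-1,"offset":[-6,2,120],"rotation":[0,0,0]},{"gripper":-1,"offset":[-6,2,155],"rotation":[0,0,0]},{"gripper":-1,"offset":[-6,2,155],"rotation":[0,0,0]},{"gripper":1,"offset":[-6,2,155],"rotation":[0,0,0]},{"gripper":1,"offset":[-6,2,155],"rotation":[0,0,0]},{"gripper":1,"offset":[-6,2,155],"rotation":[0,0,0]}]' 60
python3 -m handwheel '[{"gripper":1,"offset":[0,0,0],"rotation":[0,0,0]},{"gripper":1,"offset":[0,0,0],"rotation":[0,0,0]},{"gripper":1,"offset":[0,0,-15],"rotation":[0,0,0]},{"gripper":1,"offset":[0,0,-40],"rotation":[0,0,0]},{"gripper":1,"offset":[0,0,-70],"rotation":[0,0,0]},{"gripper":1,"offset":[0,0,-100],"rotation":[0,0,0]},{"gripper":1,"offset":[0,0,-130],"rotation":[0,0,0]},{"gripper":1,"offset":[0,0,-130],"rotation":[0,0,0]}]' 60
python3 - <<'E'
import pickle
from h import *
from station import ctrl
D={n:ctrl.get_image(n) for n in("scene","top")};pickle.dump(D,open('d5.pkl','wb'))
a=cv2.resize(D['scene']['image'][160:320,220:350],None,fx=3.4,fy=3.4,interpolation=cv2.INTER_CUBIC)
b=cv2.resize(D['top']['image'][180:250,195:280],None,fx=4,fy=4,interpolation=cv2.INTER_CUBIC)
c=np.zeros((600,800,3),np.uint8);c[:a.shape[0],:a.shape[1]]=a;c[:b.shape[0],450:450+b.shape[1]]=b
cv2.imwrite('pics/c5.png',c[:,:,::-1]);o=ctrl.get_obs();print(o['tool_pos'],o['tool_rot'])
E
```

```text
t: 6.35
tool_pos: [0.5023, -0.331, 0.0983]
tool_rot: [2.896, 1.21, 0.002]
contact_force: [0.5, 0.8, -0.7]
opening: 0.0321
grip_force: 0.0
t: 7.35
tool_pos: [0.5026, -0.3314, 0.2299]
tool_rot: [2.893, 1.209, 0.004]
contact_force: [0.2, -0.4, -1.1]
opening: 0.0245
grip_force: 57.1
[ 0.50106352 -0.33006478  0.2254973 ] [-2.89786093e+00 -1.21112641e+00  7.61322681e-04]
```

View pics/c5.png

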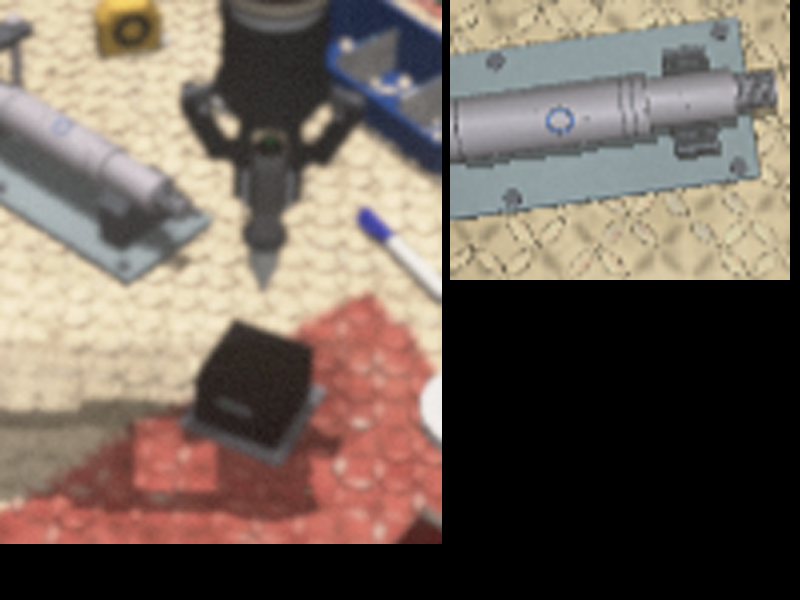

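The probe is held upright at 24.5 mm opening (on its flats), its tip at crop (263,290). Next comes the ring angle, from the shaft's silhouette edges and the ring in the top view.

Run:
```python
import pickle
from h import *
from station import ctrl
np.set_printoptions(precision=4,suppress=True)
D=pickle.load(open('d5.pkl','rb'));T=D['top'];im=T['image'];S=D['scene']
# ring centre: weighted blueness
a=im.astype(float);w=np.clip(a[...,2]-a[...,0]-12,0,None);w2=np.zeros_like(w);w2[204:216,216:230]=w[204:216,216:230]
ys,xs=np.nonzero(w2>8);print('ring px n',len(xs),xs.min(),xs.max(),ys.min(),ys.max())
(cx,cy),_,_=cv2.fitEllipse(np.c_[xs,ys].astype(np.float32));print(cx,cy)
# vertical profiles beside ring
for x in (214,232):
    print(x,a[194:226,x].astype(int).tolist())
print('tip px exp',proj(S,[.5012,-.3300,.2255-.094]),'seen',220+263.5/3.4-.5,160+290.5/3.4-.5)
```

```text
ring px n 20 219 225 207 213
222.06690979003906 209.6566619873047
214 [[142, 157, 160], [140, 155, 158], [143, 158, 161], [145, 159, 162], [143, 157, 160], [144, 158, 159], [145, 160, 161], [147, 161, 166], [116, 119, 122], [120, 118, 121], [138, 135, 140], [149, 147, 152], [159, 155, 163], [168, 166, 171], [180, 176, 182], [184, 182, 189], [180, 177, 185], [176, 173, 180], [165, 162, 169], [153, 150, 156], [145, 144, 147], [132, 131, 135], [119, 116, 119], [89, 87, 88], [90, 95, 95], [94, 100, 100], [137, 149, 151], [147, 162, 165], [144, 160, 163], [144, 160, 161], [144, 159, 163], [146, 160, 164]]
232 [[145, 159, 162], [146, 157, 160], [144, 157, 160], [146, 160, 162], [146, 161, 162], [122, 131, 132], [114, 113, 115], [127, 123, 128], [146, 142, 147], [155, 151, 157], [160, 157, 161], [170, 167, 173], [178, 174, 181], [186, 182, 190], [190, 187, 193], [183, 179, 185], [169, 166, 172], [156, 152, 157], [145, 141, 147], [133, 130, 134], [116, 115, 117], [86, 85, 86], [89, 94, 94], [136, 149, 152], [147, 162, 165], [146, 159, 162], [144, 158, 161], [145, 159, 163], [144, 160, 163], [145, 161, 162], [143, 159, 161], [143, 158, 162]]
tip px exp [[295.398  247.0068]] seen 297.0 244.94117647058823
```

Run:
```python
import pickle
from h import *
np.set_printoptions(precision=3,suppress=True,linewidth=180)
D=pickle.load(open('d5.pkl','rb'))
yw=np.radians(8.2);X=np.array([np.cos(yw),np.sin(yw),0]);Y=np.array([-np.sin(yw),np.cos(yw),0]);Z=np.array([0,0,1.])
O=np.array([.5482,.0079,.065])
def sd(d,p):
    o,r=ray(d,p);o=np.array([(o-O)@X,(o-O)@Z]);r=np.array([r@X,r@Z]);r/=np.linalg.norm(r)
    return 1e3*(o[0]*r[1]-o[1]*r[0]),np.degrees(np.arctan2(-(-r)[0],(-r)[1])) # signed dist mm, tilt of view dir toward -x
for n in('scene','top'):
    d=D[n];im=d['image'].astype(np.float32)
    prof=[]
    for y in (-.032,-.028,.0,.004,-.015):
        a,b=proj(d,[O+Y*y+Z*.019-X*.035,O+Y*y+Z*.019+X*.035])
        L=[a+(b-a)*t for t in np.linspace(0,1,29)]
        s=[sd(d,p)[0] for p in L];v=cv2.remap(im,np.float32([[p[0] for p in L]]),np.float32([[p[1] for p in L]]),cv2.INTER_LINEAR)[0]
        print(n,y,'tilt',sd(d,L[14])[1]);print(np.c_[s,v.mean(1),v[:,2]-v[:,0]].T.round(0).astype(int))
    # blue ring centroid in signed distance
    w=np.clip(im[...,2]-im[...,0]-(14 if n=='scene' else 12),0,None)
    c=proj(d,O-Y*.015+Z*.0205-X*.006)[0];print('model ring px',c)
    ys,xs=np.nonzero(w>0);k=np.hypot(xs-c[0],ys-c[1])<7;xs,ys=xs[k],ys[k];S=np.array([sd(d,(x,y))[0] for x,y in zip(xs,ys)])
    print('ring n',len(xs),'mean px',xs.mean(),ys.mean(),'sd mean',S.mean(),np.percentile(S,[5,95]))
```

```text
scene -0.032 tilt 41.64899960099795
[[ 14  12  11   9   7   5   3   1  -1  -3  -5  -7  -8 -10 -12 -14 -16 -18 -20 -22 -24 -25 -27 -29 -31 -33 -35 -37 -39]
 [113 124 137 149 158 167 176 183 189 194 199 204 208 209 209 208 206 203 202 204 207 211 214 213 210 206 200 197 196]
 [ -5  -3  -4  -3  -3  -4  -3  -2  -2  -2  -2  -3  -3  -3  -4  -4  -5  -9 -16 -27 -33 -39 -42 -44 -47 -49 -51 -51 -50]]
scene -0.028 tilt 41.64903090489176
[[ 14  12  11   9   7   5   3   1  -1  -3  -5  -7  -8 -10 -12 -14 -16 -18 -20 -22 -24 -25 -27 -29 -31 -33 -35 -37 -39]
 [114 125 136 148 160 168 175 180 184 190 191 195 200 204 206 207 205 204 203 205 210 214 215 215 213 208 204 197 195]
 [ -4  -4  -3  -3  -3  -3  -2  -1   0   0   1   3   2   2  -1  -3  -5  -6 -14 -24 -33 -39 -43 -46 -47 -48 -48 -51 -51]]
scene 0.0 tilt 41.64924791363737
[[ 14  12  11   9   7   5   3   1  -1  -3  -5  -7  -8 -10 -12 -14 -16 -18 -20 -22 -24 -25 -27 -29 -31 -33 -35 -37 -39]
 [111 119 132 143 153 164 173 180 187 193 199 200 201 201 200 199 198 192 189 185 186 189 194 197 195 192 193 198 202]
 [ -5  -5  -5  -4  -2  -2  -3  -4  -4  -2
[... 2372 characters left out ...]
3 172 179 184 181 173 165 157 147 135 120 118 150 155 154 153 154 154]
 [ 17  16  16  10   7   5   1   1   3   4   3   4   4   3   2   3   3   2   1   1   1   2   4  17  17  15  16  17  18]]
top -0.015 tilt 4.6054334972590905
[[ 34  32  29  26  24  21  19  16  14  11   9   6   4   1  -1  -4  -6  -9 -12 -14 -17 -19 -22 -24 -27 -29 -32 -34 -37]
 [160 160 151 117  97  95 101 120 135 138 141 165 177 185 181 158 141 149 157 148 136 119 115 144 154 155 156 155 154]
 [ 18  18  17  10   6   4   2   0   4  23  49   4   1   1  10  33  24   0   3   2   0   0   4  16  19  18  16  15  16]]
model ring px [222.509 210.48 ]
ring n 29 mean px 222.0 209.82758620689654 sd mean 2.484267893831041 [-5.471 11.24 ]
```

```bash
cat >> h.py <<'E'
yw=np.radians(8.2);SX=np.array([np.cos(yw),np.sin(yw),0]);SY=np.array([-np.sin(yw),np.cos(yw),0]);th=np.radians(14.5)
N=-SX*np.sin(th)+np.array([0,0,np.cos(th)]);M=np.array([.5458,-.0073,.0861])
def aim(R0): # smallest turn that brings tool z to -N
    z=R0.apply([0,0,1]);ax=np.cross(z,-N);s=np.linalg.norm(ax);return R.from_rotvec(ax/s*np.arctan2(s,z@-N))*R0
E
python3 - <<'E'
from h import *
from station import ctrl
np.set_printoptions(precision=4,suppress=True)
P=[];
for i in range(4):
    ctrl.get_image("scene");o=ctrl.get_obs();P.append(o['tool_pos']);print(o['tool_pos'],o['tool_rot'])
o['tool_pos']=np.mean(P,0);Rt=aim(R.from_rotvec(o['tool_rot']))
for h in(.04,.015): go(o,M+N*(h+.094),Rt)
E
```

```text
[ 0.5007 -0.3298  0.2244] [-2.8963 -1.2104  0.0021]
[ 0.5005 -0.3296  0.224 ] [-2.8957 -1.2101  0.0026]
[ 0.5006 -0.3296  0.2239] [-2.8955 -1.2102  0.0027]
[ 0.5007 -0.3297  0.2241] [-2.8958 -1.2103  0.0025]
off mm [ 234. -215.    9.] rot [-0.156  0.202 -0.   ]
off mm [ 239. -211.   33.] rot [-0.156  0.202 -0.   ]
```

```bash
python3 -m handwheel '[{"gripper":1,"offset":[40,-36,-10],"rotation":[-0.03,0.04,0]},{"gripper":1,"offset":[80,-72,-20],"rotation":[-0.06,0.08,0]},{"gripper":1,"offset":[120,-108,-20],"rotation":[-0.09,0.12,0]},{"gripper":1,"offset":[160,-144,-15],"rotation":[-0.12,0.16,0]},{"gripper":1,"offset":[200,-180,-5],"rotation":[-0.156,0.202,0]},{"gripper":1,"offset":[234,-215,9],"rotation":[-0.156,0.202,0]},{"gripper":1,"offset":[234,-215,9],"rotation":[-0.156,0.202,0]},{"gripper":1,"offset":[234,-215,9],"rotation":[-0.156,0.202,0]}]'
python3 - <<'E'
from h import *
from station import ctrl
import pickle
np.set_printoptions(precision=4,suppress=True)
for i in range(4): d=ctrl.get_image("scene")
o=ctrl.get_obs();pickle.dump((d,o),open('s6.pkl','wb'));Ro=R.from_rotvec(o['tool_rot'])
tip=o['tool_pos']+Ro.apply([0,0,.094]);print(o['t'],o['tool_pos'],'tip-mark in stand x,y,N mm',[(tip-M)@v*1e3 for v in(np.cross(SY,N),SY,N)],'ang',np.degrees(np.arccos(-Ro.apply([0,0,1])@N)),o['contact_force'])
print('px tip',proj(d,tip),'px mark',proj(d,M))
cv2.imwrite('pics/s6.png',cv2.resize(d['image'][110:235,170:310,::-1],None,fx=4.8,fy=4.8,interpolation=cv2.INTER_CUBIC))
go(o,M+N*.109,aim(Ro))
E
```

```text
t: 8.65
tool_pos: [0.5127, -0.0129, 0.2168]
tool_rot: [2.816, 1.178, 0.377]
contact_force: [-1.2, 0.0, -1.7]
opening: 0.0245
grip_force: 57.6
8.85 [ 0.5132 -0.014   0.2177] tip-mark in stand x,y,N mm [np.float64(0.9821648308112488), np.float64(-2.2590265636533506), np.float64(41.71644889953648)] ang 0.22269770066674416 [ 0.2988 -0.8359 -1.7694]
px tip [[235.3278 187.9614]] px mark [[237.4736 196.5855]]
off mm [ 1. -2. 27.] rot [ 0.004 -0.     0.   ]
```

View pics/s6.png

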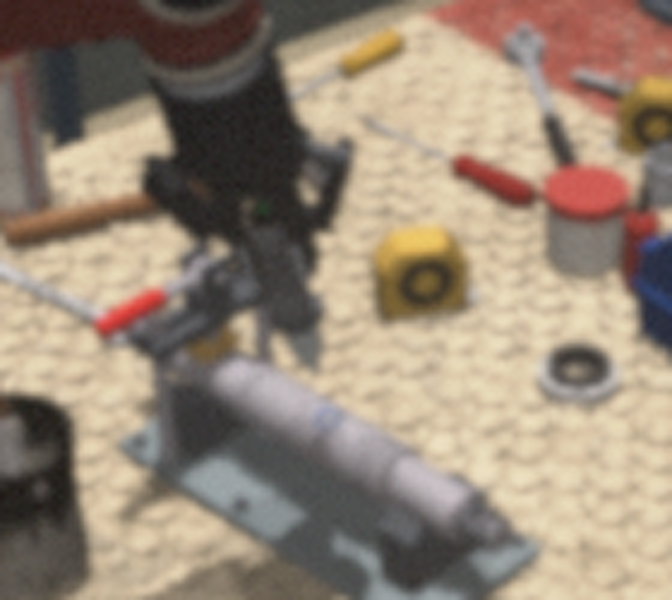

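The nose ends at about (315,362), with the pin just beyond, and the ring is at (324–327,415). This agrees with the computed tip. I'll check the probe's axis against its green rear end.

```bash
python3 -m handwheel '[{"gripper":1,"offset":[1,-2,7],"rotation":[0,0,0]},{"gripper":1,"offset":[1,-2,14],"rotation":[0,0,0]},{"gripper":1,"offset":[1,-2,20],"rotation":[0,0,0]},{"gripper":1,"offset":[1,-2,26],"rotation":[0,0,0]},{"gripper":1,"offset":[1,-2,29],"rotation":[0,0,0]},{"gripper":1,"offset":[1,-2,29],"rotation":[0,0,0]},{"gripper":1,"offset":[1,-2,29],"rotation":[0,0,0]},{"gripper":1,"offset":[1,-2,29],"rotation":[0,0,0]}]'
python3 - <<'E'
from h import *
from station import ctrl
import pickle
np.set_printoptions(precision=4,suppress=True)
d,o=pickle.load(open('s6.pkl','rb'));Ro=R.from_rotvec(o['tool_rot']);t=o['tool_pos']
f=lambda d,s:(proj(d,t+Ro.apply([0,0,s]))[0]-[170,110]+.5)*4.8
print('s6 crop exp: green',f(d,-.056),'nose end',f(d,.085),'tip',f(d,.094))
for i in range(4): d=ctrl.get_image("scene")
o=ctrl.get_obs();Ro=R.from_rotvec(o['tool_rot']);t=o['tool_pos']
tip=t+Ro.apply([0,0,.094]);print(o['t'],'tip-mark',[(tip-M)@v*1e3 for v in(np.cross(SY,N),SY,N)],'ang',np.degrees(np.arccos(-Ro.apply([0,0,1])@N)),o['contact_force'])
g=lambda X:(proj(d,X)[0]-[210,155]+.5)*9
print('crop exp tip',g(tip),'nose',g(t+Ro.apply([0,0,.085])),'mark',g(M))
cv2.imwrite('pics/s7.png',cv2.resize(d['image'][155:215,210:275,::-1],None,fx=9,fy=9,interpolation=cv2.INTER_CUBIC))
E
```

```text
t: 9.85
tool_pos: [0.5195, -0.0097, 0.1895]
tool_rot: [2.816, 1.177, 0.379]
contact_force: [0.7, -0.1, -1.3]
opening: 0.0244
grip_force: 57.6
s6 crop exp: green [260.7964 210.5213] nose end [312.8947 367.3547] tip [315.9736 376.6147]
10.05 tip-mark [np.float64(0.4868093789611156), np.float64(1.2054603374510013), np.float64(12.546138575880041)] ang 0.19360774412435502 [ 0.6508 -0.9181 -1.3997]
crop exp tip [242.6752 353.2498] nose [237.05   336.4028] mark [251.7627 378.7697]
```

View pics/s7.png

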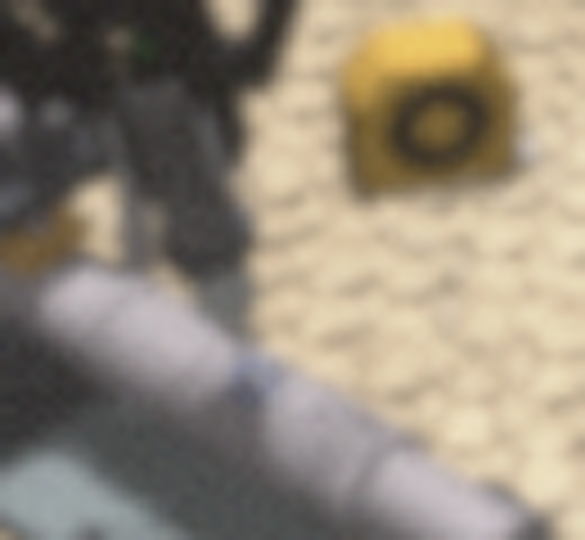

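The nose end (240,335) is where expected. The ring at (258,382) lies about 1–2 mm towards -y of the assumed mark, so I'll correct for that and close in.

```bash
cat > st.py <<'E'
from h import *
from station import ctrl
for i in range(4): d=ctrl.get_image("scene")
o=ctrl.get_obs();Ro=R.from_rotvec(o['tool_rot']);t=o['tool_pos']
tip=t+Ro.apply([0,0,.094]);print(round(o['t'],2),'tip-mark',np.round([(tip-M)@v*1e3 for v in(np.cross(SY,N),SY,N)],1),'ang',np.degrees(np.arccos(-Ro.apply([0,0,1])@N)).round(2),'F',o['contact_force'].round(2),'FN',(o['contact_force']-[.65,-.92,-1.4])@N)
go(o,M-SY*.001+N*(.094+.002),aim(Ro))
E
python3 st.py
```

```text
10.25 tip-mark [ 0.4  1.3 12.4] ang 0.18 F [ 0.49 -0.08 -1.52] FN -0.11021404510544355
off mm [-2.  2. 10.] rot [ 0.003 -0.     0.   ]
```

```bash
python3 -m handwheel '[{"gripper":1,"offset":[-1,1,2],"rotation":[0,0,0]},{"gripper":1,"offset":[-2,2,5],"rotation":[0,0,0]},{"gripper":1,"offset":[-2,2,7],"rotation":[0,0,0]},{"gripper":1,"offset":[-2,2,9],"rotation":[0,0,0]},{"gripper":1,"offset":[-2,2,10],"rotation":[0,0,0]},{"gripper":1,"offset":[-2,2,10],"rotation":[0,0,0]},{"gripper":1,"offset":[-2,2,10],"rotation":[0,0,0]},{"gripper":1,"offset":[-2,2,10],"rotation":[0,0,0]}]'; python3 st.py
python3 -m handwheel '[{"gripper":1,"offset":[0,0,1],"rotation":[0,0,0]},{"gripper":1,"offset":[0,0,2],"rotation":[0,0,0]},{"gripper":1,"offset":[0,0,2],"rotation":[0,0,0]},{"gripper":1,"offset":[0,0,2],"rotation":[0,0,0]},{"gripper":1,"offset":[0,0,2],"rotation":[0,0,0]},{"gripper":1,"offset":[0,0,2],"rotation":[0,0,0]},{"gripper":1,"offset":[0,0,2],"rotation":[0,0,0]},{"gripper":1,"offset":[0,0,2],"rotation":[0,0,0]}]'; python3 st.py
```

```text
t: 11.25
tool_pos: [0.522, -0.0121, 0.1795]
tool_rot: [2.816, 1.177, 0.379]
contact_force: [-0.1, -0.1, -2.4]
opening: 0.024
grip_force: 57.6
11.45 tip-mark [ 0.  -1.6  2.4] ang 0.18 F [-0.34 -0.21 -1.76] FN -0.12732228748664196
off mm [ 0. -0.  0.] rot [ 0.003 -0.    -0.   ]
t: 12.45
tool_pos: [0.5224, -0.0121, 0.1775]
tool_rot: [2.816, 1.177, 0.378]
contact_force: [-0.3, -0.7, -2.1]
opening: 0.0243
grip_force: 57.6
12.65 tip-mark [ 0.  -1.6  0.4] ang 0.18 F [ 0.25 -0.33 -2.07] FN -0.5732029446599037
off mm [ 0. -0. -2.] rot [ 0.003 -0.     0.   ]
```

```bash
python3 -m handwheel '[{"gripper":1,"offset":[0,0,1],"rotation":[0,0,0]},{"gripper":1,"offset":[0,0,2],"rotation":[0,0,0]},{"gripper":1,"offset":[0,0,2],"rotation":[0,0,0]},{"gripper":1,"offset":[0,0,2],"rotation":[0,0,0]},{"gripper":1,"offset":[0,0,2],"rotation":[0,0,0]},{"gripper":1,"offset":[0,0,2],"rotation":[0,0,0]},{"gripper":1,"offset":[0,0,2],"rotation":[0,0,0]},{"gripper":1,"offset":[0,0,2],"rotation":[0,0,0]}]'; python3 st.py
```

```text
t: 13.65
tool_pos: [0.523, -0.012, 0.1757]
tool_rot: [2.816, 1.177, 0.379]
contact_force: [-1.5, 0.0, 2.6]
opening: 0.0245
grip_force: 58.0
13.85 tip-mark [ 0.2 -1.7 -1.5] ang 0.2 F [-1.36  0.46  2.61] FN 4.327997472136194
off mm [ 0. -0. -4.] rot [ 0.003 -0.001  0.   ]
```

```bash
python3 -m handwheel '[{"gripper":1,"offset":[0,0,1],"rotation":[0,0,0]},{"gripper":1,"offset":[0,0,2],"rotation":[0,0,0]},{"gripper":1,"offset":[0,0,3],"rotation":[0,0,0]},{"gripper":1,"offset":[0,0,3],"rotation":[0,0,0]},{"gripper":1,"offset":[0,0,3],"rotation":[0,0,0]},{"gripper":1,"offset":[0,0,3],"rotation":[0,0,0]},{"gripper":1,"offset":[0,0,3],"rotation":[0,0,0]},{"gripper":1,"offset":[0,0,3],"rotation":[0,0,0]}]'; python3 st.py
python3 - <<'E'
from h import *
from station import ctrl
d=ctrl.get_image("scene")
cv2.imwrite('pics/s8.png',cv2.resize(d['image'][145:215,200:285,::-1],None,fx=8.5,fy=8.5,interpolation=cv2.INTER_CUBIC))
E
```

```text
t: 14.85
tool_pos: [0.5238, -0.0119, 0.1732]
tool_rot: [2.816, 1.177, 0.379]
contact_force: [-4.3, 0.0, 5.4]
opening: 0.0243
grip_force: 58.2
15.05 tip-mark [ 0.4 -1.7 -4. ] ang 0.21 F [-3.42  0.07  5.7 ] FN 7.847206652995777
off mm [ 0. -0. -6.] rot [ 0.004 -0.001  0.   ]
```

View pics/s8.png

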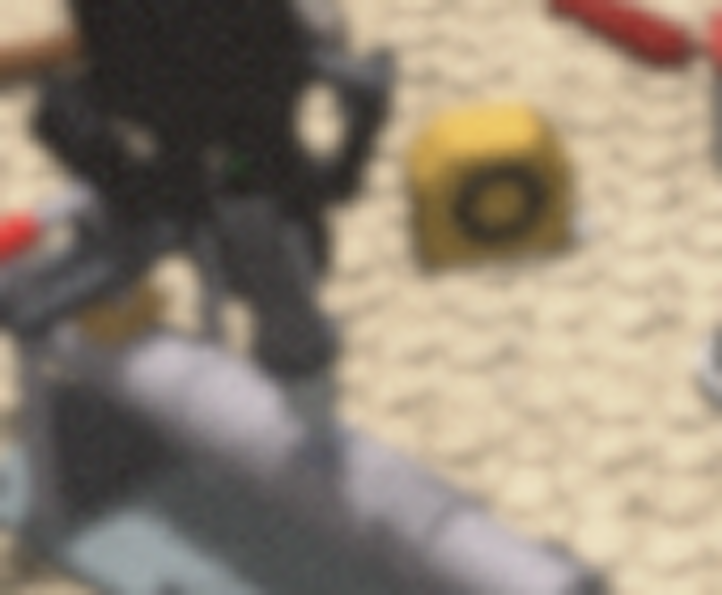

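The probe stands on the ring, with blue visible just below the pin at (320,450). Last, a numeric check of the nose position before handing in.

Run:
```python
from h import *
from station import ctrl
d=ctrl.get_image("scene");o=ctrl.get_obs();Ro=R.from_rotvec(o['tool_rot']);t=o['tool_pos']
g=lambda X:((proj(d,X)[0]-[200,145]+.5)*8.5).round()
print('green',g(t+Ro.apply([0,0,-.056])),'nose',g(t+Ro.apply([0,0,.085])),'contact',g(t+Ro.apply([0,0,.0905])),'mark',g(M),'ring lower edge',g(M-np.cross(SY,N)*.007))
print(o['contact_force'],o['dq'].round(4),o['grip_force'])
```

```text
green [236. 171.] nose [324. 435.] contact [327. 445.] mark [323. 443.] ring lower edge [310. 455.]
[-2.65300771  0.19764713  5.71350022] [-0.0007 -0.0022  0.0029  0.0011  0.0019 -0.0005] 58.248326405882835
```

```bash
python3 -c "
from station import ctrl
print(ctrl.finish_job())"
```

```text
the job is handed in; nothing more can be done
None
```

I handed the job in with the lever fully down and the probe held on the blue ring. The force reading of about 8 N suggests the tip is just over 3 mm of its 8 mm in. I set it square to a slope measured at about 14.5°. No pass or fail came back.

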